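# Feed a rack of heel lifts past the spring gate into the drying bay

### The arm

A 7-joint arm with a two-finger parallel gripper is mounted at the origin on the work surface. World frame = base frame: x ahead of the robot, y to its left, z up, the work surface at z = 0. Lengths are in m, angles in rad, forces in N, time in s.
With the tool pointing down it reaches from about 0.4 to 0.85 m from the base axis. Payload 10.4 kg.
Tool frame: the origin (TCP) lies at the very end of the fingers, on their centre line; the grasp point (between the pads) lies 19 mm behind it (manip.pinch_z is the distance from the TCP to the grasp point, in m); z points along the fingers, y is the line along which they close (so a half turn about z gives the same grasp; the last joint's range is limited). The gripper opens to 85 mm and grips with 20 to 120 N. Pads are 22 mm wide; open, the fingers measure 114 mm over their backs; the gripper's body (76 mm by 85 mm) begins 54 mm behind the grasp point. The pads swing forward as they close: fully open they stand 13 mm farther back than shut.
Start: joints at [1.306, 0.332, -0.065, 1.46, 0.022, 1.35, -0.088], TCP at [0.15, -0.607, 0.201] pointing down, gripper open.
Joint ranges: [-2.6, 2.6], [-0.5, 2.12], [-1.47, 1.34], [0.16, 2.42], [-1.27, 4.41], [0.06, 2.06], [-2.6, 2.6]. Speed limits (rad/s): [2.22, 2.22, 2.79, 2.79, 3.14, 3.14, 3.14].

### API

Orientations are given as a unit quaternion [x, y, z, w].
In Python, from workcell import manip gives the robot as it stands. The module is installed in compiled form; this text tells all that it offers.
- The arm moves only by the shell command python3 -m creep 'ROWS' [OPENING] [FORCE]. ROWS is a JSON object of lists of equal length, an entry for each row: "slide": the shift along the tool's x, y, z in m, a list of three; "twist": the turn about the tool's z in degrees. A call has 1 to 8 rows; each row shifts and turns the commanded pose from where the row before left it, along the tool's axes as they then stand; what a row does not reach is not made up. A row lasts 1/8 s, in which the tool goes at most 62.5 mm and 10.7 degrees, less where a joint would pass 70% of its speed; a pose out of reach is approached as far as the arm can. A call with a gripper value outside its range is refused whole. OPENING is the opening in per cent of the stroke, from 0 (shut) to 100 (fully open), set as the call begins (- or left out, the last holds). The fingers move at their own pace and stop on an object; FORCE is the grip in N (left out, the last holds). Time passes only in rows, so rows that do not move let the fingers close. It gives the time, the measured TCP pose, the force, the opening and the grip force at its end, in the units of the state.
- manip.get_obs(): the state, without advancing time (a new reading comes with each control period).
- manip.camera(name): name is "scene" or "top" or "wrist"; returns (picture, depth): 400x640x3 uint8, blue, green, red; 400x640 float32, m along the optical axis (not along the pixel's ray), 0 where there is no reading.
- manip.camera_params(name): a dict with "intrinsics" (3x3 intrinsics, pixels), "dist_coeffs" ([k1, k2, p1, p2, k3] as OpenCV has them; the pictures are not rectified), "R" (3x3) and "t" (3): a world point X has camera coordinates R X + t. Camera axes: x right, y down, z forward; pixel columns grow to the right and rows downward; lengths in m; the calibration is good to about 2 mm. A picture is of the moment at which its call begins: read the wrist's pose just before it. camera_params takes no time and is no camera call; for the wrist camera it gives the pose at the moment of the call.
- manip.hand_in(): hands the job in; it is judged then, once.
The state is a dict: "clock": time; "joint_pos": joint angles; "joint_velocities": joint speeds; "tau": joint torques, N m; "position": TCP position; "ee_rot": TCP orientation; "ft_force": force on the tool from outside, world axes, zero at the start; "torque": the same for the moment, N m; "grip_width": opening from 0.0 (shut) to 1.0 (fully open); "grasp_force": force on a finger pad.
Only numpy, scipy, OpenCV 4.12 (cv2) and the standard library are available. Lean on these libraries where they do the work, as an engineer would, in place of code of your own. Each camera call takes 0.05 s, during which the arm holds its last target. There are 200 camera calls.

### The job

Feed the rack of cemented heel lifts into the drying bay: with one fingertip press the long hand bar beside the chute right down, so that the hinged gate drops below the chute floor, and keep it down while another finger pushes the rack along the chute, over the gate, until it stands against the end stop in front of the blower. Then let the bar go so that the gate springs up again behind the rack. The gate must not come up under the rack; the rack is only pushed along the floor, never lifted or tipped, and everything else on the bench is left where it is.

Things in the scene. Friction and masses are not known exactly. Their poses are not given: they have to be found in the camera images.
- chute: Level aluminium chute on blue legs, fixed; place and yaw differ each time. Origin on the bench top under the middle of the lane at the gate line. x = feed direction (to the robot's right), y away from the robot (hand bar on the -y side). Floor top z = 55 mm, x -225 to 165, with a 20 mm gate slot at x = 0; walls 18 mm above the floor, inner faces y = -50 and 50, outer edges -62 and 62 mm.
- end_stop (a point): Point on the chute floor at the middle of the end stop's face (chute frame 150, 0, 55 mm). The stop is a steel upright 26 mm above the floor; behind it stands the grey hot-air blower box, chute x = 170 to 300, y = -90 to 90 mm, 190 mm tall. The lane between rack and stop is empty but for the gate.
- gate (a joint): Gate angle: 0 = up (held by its spring), 0.30 = right down on its bump stop; below about 0.26 its arm is in the rack's way. Arm and hand bar are one rigid piece on a hinge parallel to the chute's x axis at chute y = 70, z = 44 mm (beyond the far wall). Pressing the bar drops it, about 4 N to start and 8 N to hold right down; released, it springs up.
- bar_top (a point): Point on the top middle line of the hand bar at chute x = 0; moves with the gate. The bar: flat steel strip 280 x 28 mm along the outside of the near (-y) wall, part of the gate; press it anywhere from chute x = -225 to 55 mm. When up this point is at chute y = -77, z = 111 mm and the strip is tilted 0.30 rad (outer edge higher); right down: y = -90, z = 65 mm, level.
- gate_mid (a point): Point on top of the gate's arm at the middle of the lane; moves with the gate. The steel arm with a thin plate under it, 12 mm wide (chute x = -6 to 6 mm), crosses the lane in the floor slot. Up, its top rises from floor level at the far wall to 29 mm above the floor at the near wall and stops the rack; right down, its top is 6 mm below the floor.
- rack: Plywood rack with five upright cork heel lifts, on the chute floor upstream of the gate, 2 mm play to each wall: 110 mm long (x, along the chute's x), 96 mm wide, end plates 38 mm and lifts 52 mm tall, 0.3 to 0.6 kg. Origin: centre of its underside; against the end stop it is at chute x = 95 mm. Push the outside of the rear end plate, 55 mm behind (-x of) the origin.
- cement_tin: Bystander: upright tin of cement, 72 mm across, 95 mm tall; origin at its underside.
- squeeze_bottle: Bystander: upright squeeze bottle with a blue cap, 54 mm across, 130 mm tall; origin at its underside.
- rivet_jar: Bystander: glass jar with a steel cap, 64 mm across, 75 mm tall; origin at its underside.
- brush: Bystander: glue brush lying on the bench; origin at its underside.
- hammer: Bystander: hammer lying on the bench; origin at its underside.
- tape_roll: Bystander: cardboard ring lying flat, 90 mm across, 30 mm tall; origin at its underside.
- shoe_last: Bystander: wooden foot-shaped last, about 225 mm long and 105 mm tall; origin at its underside.
There are look-alikes about, which are no part of the job. What is shaped like the rack but green is not meant.

How it is judged:
On the way, in this order (a step that is already met when the one before it is completed fails the run):
1. a finger presses the hand bar right down while the rack still waits before the gate (value of joint gate above 0.26 rad and contact force between the fingers and gate above 0.3 N and x of rack in the frame of chute below -0.058 m), for 0.1 s.
2. with a finger keeping the bar down, the rack is pushed over the gate (value of joint gate above 0.26 rad and contact force between the fingers and gate above 0.3 N and x of rack in the frame of chute between -0.02 and 0.05 m), for 0.05 s.
At the end, for the whole second after the job is handed in: the rack stands flat on the chute floor against the end stop (within 9 mm of it), at rest, and the gate is up again behind it (within 0.03 rad) (x of rack in the frame of chute between 0.086 and 0.099 m and y of rack in the frame of chute between -0.006 and 0.006 m and z of rack in the frame of chute between 0.051 and 0.059 m and value of joint gate below 0.03 rad and angle between the x axis of rack and the x axis of chute, either way round below 0.07 rad and angle between rack's own z axis and vertical below 0.05 rad and linear speed of rack below 0.02 m/s); the robot touches nothing.
It fails at once if the gate comes up against the rack while the rack is over it (x of rack in the frame of chute between -0.045 and 0.058 m and contact force between rack and gate above 1 N).
It fails at once if the rack is lifted or tipped (z of rack in the frame of chute above 0.066 m or angle between rack's own z axis and vertical above 0.2 rad).
It fails at once if something else on the bench is moved by more than 30 mm (distance of any of cement_tin, squeeze_bottle, rivet_jar, brush, hammer, tape_roll, shoe_last from where it was at the start of the episode above 0.03 m).
It also fails if it takes over 45 s, if anything falls off the work surface, if the arm or the gripper's body presses on something with over 40 N, if the wrist force passes 120 N, or if a joint passes its speed limit or range.

## Working session

There is one attempt and no reset: what is moved stays moved. The work goes in short steps, Python scripts to look and compute and a shell command to move; the robot and the scene stay as the last step left them, time stands still between calls to the robot, and variables do not carry over. Pictures are saved under pics/ and viewed, at most 10 in all, crops included, and the job is handed in when it is done.

```bash
mkdir -p pics; ls; python3 - <<'E'
from workcell import manip
import cv2,numpy as np
o=manip.get_obs();print({k:np.round(v,3).tolist() for k,v in o.items()})
for n in("top","scene"):
    p,d=manip.camera(n);cv2.imwrite(f"pics/{n}0.png",p);np.save(f"pics/{n}0.npy",d)
    c=manip.camera_params(n);print(n,{k:np.round(v,3).tolist() for k,v in c.items()}, (d>0).mean())
E
```

```text
pics
{'clock': 0.0, 'joint_pos': [1.306, 0.333, -0.065, 1.461, 0.022, 1.35, -0.089], 'joint_velocities': [-0.002, 0.0, 0.001, -0.0, -0.001, -0.001, -0.001], 'tau': [-0.0, -62.544, 0.049, -39.16, 0.016, 0.01, 0.0], 'position': [0.15, -0.606, 0.2], 'ee_rot': [0.993, 0.121, -0.0, -0.001], 'ft_force': [-0.038, -0.713, 0.194], 'torque': [-0.006, -0.005, 0.043], 'grasp_force': 0.0, 'grip_width': 1.002}
top {'intrinsics': [[441.946, 0.0, 321.546], [0.0, 441.946, 199.57], [0.0, 0.0, 1.0]], 'dist_coeffs': [0.023, 0.0, 0.0, 0.0, 0.0], 'R': [[0.003, -1.0, -0.015], [-0.993, -0.001, -0.117], [0.117, 0.015, -0.993]], 't': [-0.008, 0.57, 1.441]} 0.99586328125
scene {'intrinsics': [[462.552, 0.0, 323.561], [0.0, 462.552, 203.012], [0.0, 0.0, 1.0]], 'dist_coeffs': [0.048, 0.0, 0.0, 0.0, 0.0], 'R': [[-0.181, 0.983, 0.011], [0.704, 0.138, -0.696], [-0.686, -0.118, -0.718]], 't': [0.141, -0.306, 2.157]} 0.9858515625
```

View pics/top0.png

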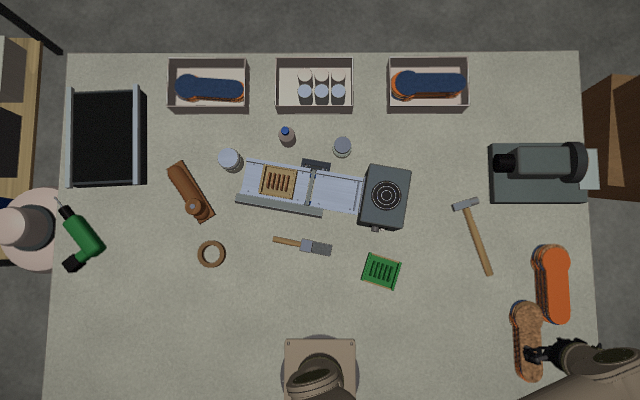

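View pics/scene0.png

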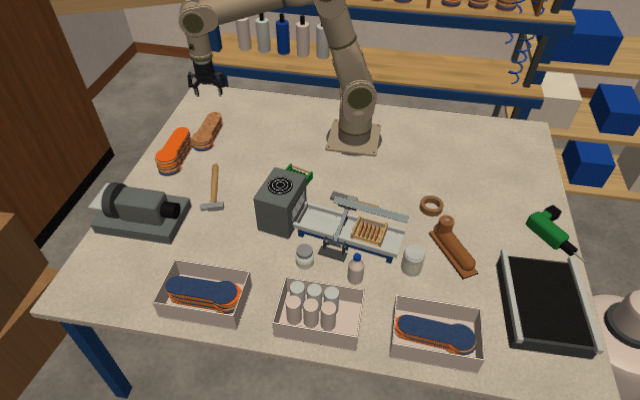

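Candidates for the rack: the wooden one in the chute at top pixel (279,181), and the green one on the bench at (381,270). The first fits because it is plywood with cork lifts and stands in the chute. The green one is the look-alike.

```bash
cat > h.py <<'E'
from workcell import manip
import cv2,numpy as np
def cloud(d,c):
    h,w=d.shape;v,u=np.mgrid[:h,:w]
    n=cv2.undistortPoints(np.stack([u,v],-1).reshape(-1,1,2).astype(np.float64),c['intrinsics'],np.array(c['dist_coeffs'])).reshape(h,w,2)
    P=np.dstack([n*d[...,None],d]);R=np.array(c['R']);P=(P-np.array(c['t']))@R
    P[d<=0]=np.nan
    return P
E
python3 - <<'E'
from h import *
p=cv2.imread("pics/top0.png");d=np.load("pics/top0.npy").astype(float)
P=cloud(d,manip.camera_params("top"))
cv2.imwrite("pics/crop.png",cv2.resize(p[140:240,220:420],None,fx=4,fy=4,interpolation=cv2.INTER_CUBIC))
sub=P[140:240,220:420]
def show(n,m):
    q=sub[m];r=cv2.minAreaRect((q[:,:2]*1000).astype(np.float32));print(n,len(q),np.round(r[0]),np.round(r[1]),r[2],q[:,2].mean());return r
z=sub[...,2]
m=((z>.18)&(z<.2)).astype(np.uint8)
r=show("blower",m>0)
hsv=cv2.cvtColor(p[140:240,220:420],cv2.COLOR_BGR2HSV)
yy,xx=np.mgrid[140:240,220:420]
rk=((hsv[...,1]>90)&(hsv[...,0]<25)&(z>.075)&(xx>250)&(xx<305)&(yy<205))
show("rack",rk)
fl=(abs(z-.055)<.006)&(xx<370)
show("floor",fl)
wl=(abs(z-.073)<.005)&(xx<365)&(hsv[...,1]<60); 
bar=(z>.085)&(z<.125)&(xx<330)&(yy>185)&(hsv[...,1]<70);show("bar",bar)
for v in range(150,225,6): print(v,[int(1000*P[v,u,2]) for u in range(232,372,8)])
E
```

```text
blower 2500 [ 565. -201.] [129. 179.] 79.9075927734375 0.18642743123449018
rack 459 [623. 134.] [109.  95.] 79.76121520996094 0.09268006379180538
floor 2394 [664.  66.] [469. 233.] 73.83722686767578 0.05533776028011681
bar 920 [561. 125.] [279.  70.] 80.2314453125 0.11013342503631549
150 [93, 1, 0, 0, 1, -5, 1, 1, 7, -3, -4, 5, -3, 82, 73, -4, 0, -1]
156 [99, 54, 4, 1, 0, -5, 0, 4, 2, 1, 0, -2, 0, 6, 39, -1, 3, -3]Traceback (most recent call last):
  File "<stdin>", line 19, in <module>
ValueError: cannot convert float NaN to integer
```

View pics/crop.png

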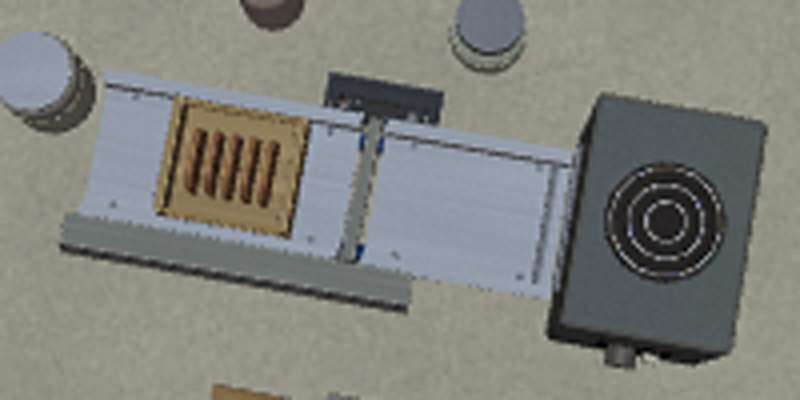

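The crop shows the wooden rack with cork lifts at crop (235,165), inside the chute. The gate arm crosses at (365,185), the hand bar runs along the bottom edge from (65,230) to (405,295), and the blower is on the right. This is the right rack. The chute yaw is about 10° and its origin is near (0.606, 0.030).

First I lift and turn so that the finger line lies along the chute's y.

```bash
cat >> h.py <<'E'
from scipy.spatial.transform import Rotation as Ro
A=np.radians(9.9);F=np.array([-np.sin(A),-np.cos(A)]);L=np.array([np.cos(A),-np.sin(A)])
O=np.array([.565,-.201])-.235*F
def where(target=None):
    o=manip.get_obs();p=np.array(o['position']);M=Ro.from_quat(o['ee_rot']).as_matrix()
    c=[(p[:2]-O)@F,(p[:2]-O)@L,p[2]];ty=M[:2,1]
    print("t",round(float(o['clock']),2),"chute",np.round(c,4),"yawerr deg (world ccw wanted)",round(float(np.degrees(np.arctan2(ty[0]*L[1]-ty[1]*L[0],ty@L))),2),"F",np.round(o['ft_force'],1),"w",o['grip_width'],"down",M[2,2])
    if target is not None:
        w=np.array([*(O+target[0]*F+target[1]*L),target[2]]);print("tool slide to",target,np.round(M.T@(w-p),4))
E
python3 -m creep '{"slide":[[0,0,-0.025],[0,0,-0.025],[0,0,-0.025],[0,0,-0.025],[0,0,-0.025],[0,0,-0.025],[0,0,0],[0,0,0]],"twist":[-9.5,-9.5,-9.5,-9.5,-9.5,-9.5,-9,0]}' 86 60
python3 -c "
from h import *
where((-.185,-.044,.25))"
```

```text
clock: 1.1
position: [0.1496, -0.6068, 0.3509]
ee_rot: [0.767, 0.641, 0.0, -0.0]
ft_force: [-0.5, -0.4, 0.1]
grip_width: 0.859
grasp_force: 0.0
t 1.1 chute [ 0.7061 -0.3395  0.3509] yawerr deg (world ccw wanted) 0.3 F [-0.5 -0.4  0.1] w 0.8586701291174919 down -0.9999998515026088
tool slide to (-0.185, -0.044, 0.25) [0.8926 0.2907 0.1013]
```

```bash
python3 -m creep '{"slide":[[0.045,0.036,0],[0.045,0.036,0],[0.045,0.036,0],[0.045,0.036,0],[0.045,0.036,0],[0.045,0.036,0],[0.045,0.037,0],[0.045,0.037,0]],"twist":[0,0,0,0,0,0,0,0]}'
python3 -m creep '{"slide":[[0.055,0,0],[0.055,0,0],[0.055,0,0],[0.055,0,0],[0.055,0,0],[0.055,0,0],[0.055,0,0],[0.055,0,0]],"twist":[0,0,0,0,0,0,0,0]}'
python3 -c "
from h import *
where((-.185,-.044,.25))"
```

```text
clock: 2.1
position: [0.4995, -0.3022, 0.3507]
ee_rot: [0.768, 0.64, -0.0, -0.0]
ft_force: [0.8, -0.5, 0.3]
grip_width: 0.86
grasp_force: 0.0
clock: 3.1
position: [0.576, 0.131, 0.3507]
ee_rot: [0.768, 0.64, -0.0, 0.0]
ft_force: [1.3, -0.4, -0.4]
grip_width: 0.862
grasp_force: 0.0
t 3.1 chute [-0.0939 -0.0462  0.3507] yawerr deg (world ccw wanted) 0.53 F [ 1.3 -0.4 -0.4] w 0.8621877147186925 down -0.9999995997597845
tool slide to (-0.185, -0.044, 0.25) [0.0912 0.0014 0.1006]
```

```bash
python3 -m creep '{"slide":[[0.045,0.001,0.03],[0.046,0.001,0.04],[0,0,0.04],[0,0,0.03],[0,0,0]],"twist":[-0.5,0,0,0,0]}'
python3 - <<'E'
from h import *
where((-.185,-.044,.14))
c=manip.camera_params("wrist");p,d=manip.camera("wrist");cv2.imwrite("pics/w1.png",p)
P=cloud(d.astype(float),c);np.save("pics/w1P.npy",P)
C=np.dstack([(P[...,:2]-O)@F,(P[...,:2]-O)@L,P[...,2]])
hsv=cv2.cvtColor(p,cv2.COLOR_BGR2HSV)
rk=(hsv[...,1]>90)&(hsv[...,0]<25)&(C[...,2]>.08)&(abs(C[...,1])<.06)&(C[...,0]<0)&(C[...,0]>-.2)
q=C[rk];print(len(q));
if len(q):
  r=cv2.minAreaRect((q[:,:2]*1000).astype(np.float32));print(r, np.percentile(q,[1,99],axis=0))
b=(C[...,2]>.09)&(C[...,2]<.13)&(C[...,1]<-.055)&(C[...,1]>-.12)&(abs(C[...,0]+.09)<.15)&(hsv[...,1]<90)
q=C[b];print("bar",len(q),np.percentile(q,[2,50,98],axis=0))
E
```

```text
clock: 3.72
position: [0.5924, 0.2179, 0.2084]
ee_rot: [0.765, 0.644, -0.002, -0.001]
ft_force: [-0.1, -1.4, 1.7]
grip_width: 0.86
grasp_force: 0.0
t 3.73 chute [-0.1824 -0.0451  0.2084] yawerr deg (world ccw wanted) -0.08 F [-0.1 -1.4  1.7] w 0.8600638154511924 down -0.9999867070930806
tool slide to (-0.185, -0.044, 0.14) [0.0028 0.0014 0.0684]
6152
((-124.85198211669922, -1.2866363525390625), (148.97732543945312, 97.38369750976562), 1.275155782699585) [[-0.18154673 -0.04839279  0.08071138]
 [-0.05348335  0.044858    0.25457065]]
bar 6776 [[-0.22323667 -0.09419348  0.10253777]
 [-0.1387399  -0.07815048  0.1117469 ]
 [-0.02623229 -0.06412759  0.1161161 ]]
```

View pics/w1.png

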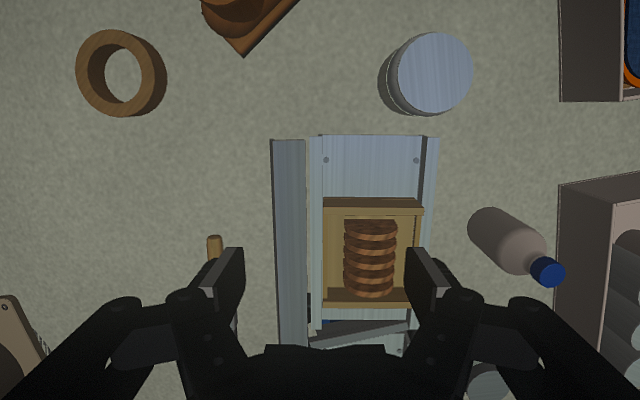

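The wrist view shows the bar as the strip at columns 270–305, the rack between rows 200 and 305 with its rear plate near row 205, and the gate at about (360,335). Lateral positions agree within about 1 mm. Next I get the rear plate's x.

```bash
python3 - <<'E'
from h import *
p=cv2.imread("pics/w1.png");P=np.load("pics/w1P.npy")
C=np.dstack([(P[...,:2]-O)@F,(P[...,:2]-O)@L,P[...,2]])
hsv=cv2.cvtColor(p,cv2.COLOR_BGR2HSV)
rk=(hsv[...,1]>90)&(hsv[...,0]<25)&(C[...,2]>.085)&(C[...,2]<.112)&(abs(C[...,1])<.06)&(C[...,0]<0)&(C[...,0]>-.2)
m=cv2.morphologyEx(rk.astype(np.uint8),cv2.MORPH_OPEN,np.ones((3,3)))>0
q=C[m];print(len(q),np.percentile(q,[1,5,95,99],axis=0),cv2.minAreaRect((q[:,:2]*1000).astype(np.float32)))
where()
E
```

```text
5308 [[-0.16154269 -0.04839288  0.0854376 ]
 [-0.15957883 -0.04633331  0.08623495]
 [-0.05627107  0.03710893  0.10655007]
 [-0.05338571  0.04480138  0.10751578]] ((-106.90409088134766, -1.2152442932128906), (95.13199615478516, 110.50372314453125), 89.51400756835938)
t 3.77 chute [-0.1831 -0.0443  0.2107] yawerr deg (world ccw wanted) -0.11 F [1.1 0.3 0. ] w 0.8562031910386565 down -0.9999980517505221
```

```bash
python3 -m creep '{"slide":[[0.005,0.001,0.025],[0,0,0.025],[0,0,0],[0,0,0]],"twist":[0,0,0,0]}'; python3 -c "
from h import *
where()"
```

```text
clock: 4.28
position: [0.5963, 0.224, 0.1633]
ee_rot: [0.764, 0.645, 0.001, 0.0]
ft_force: [0.1, -0.0, -0.2]
grip_width: 0.862
grasp_force: 0.0
t 4.28 chute [-0.1891 -0.0422  0.1633] yawerr deg (world ccw wanted) -0.2 F [ 0.1 -0.  -0.2] w 0.8617149352010779 down -0.9999971181959086
```

```bash
python3 -m creep '{"slide":[[0,-0.002,0.02],[0,0,0.02],[0,0,0.015],[0,0,0.015],[0,0,0.01],[0,0,0]],"twist":[0,0,0,0,0,0]}'; python3 -c "
from h import *
where()"
```

```text
clock: 5.03
position: [0.5932, 0.2238, 0.0804]
ee_rot: [0.764, 0.645, -0.001, -0.0]
ft_force: [0.0, 0.1, 0.1]
grip_width: 0.859
grasp_force: 0.0
t 5.03 chute [-0.1883 -0.0453  0.0804] yawerr deg (world ccw wanted) -0.26 F [0.  0.1 0.1] w 0.8593911742621503 down -0.9999992462767149
```

```bash
python3 -m creep '{"slide":[[0,0,0.01],[0,0,0.005],[0,0,0],[0,0,0]],"twist":[0,0,0,0]}'; python3 - <<'E'
from h import *
where()
c=manip.camera_params("wrist");p,d=manip.camera("wrist");cv2.imwrite("pics/w2.png",p)
P=cloud(d.astype(float),c)
C=np.dstack([(P[...,:2]-O)@F,(P[...,:2]-O)@L,P[...,2]])
b=(C[...,2]>.04)&(C[...,2]<.13)&(C[...,1]<-.075)&(C[...,1]>-.12)&(abs(C[...,0]+.08)<.05)
q=C[b];print("bar",len(q),np.percentile(q,[2,50,98],axis=0))
E
```

```text
clock: 5.52
position: [0.5938, 0.2245, 0.0669]
ee_rot: [0.764, 0.645, 0.001, 0.0]
ft_force: [-1.9, 0.3, 5.1]
grip_width: 0.863
grasp_force: 2.5
t 5.53 chute [-0.1891 -0.0448  0.0669] yawerr deg (world ccw wanted) -0.27 F [-1.9  0.3  5.1] w 0.8631604915307696 down -0.9999993738383507Traceback (most recent call last):
  File "<stdin>", line 7, in <module>
    return _quantile_unchecked(
        a, q, axis, out, overwrite_input, method, keepdims, weights)
    return _ureduce(a,
                    func=_quantile_ureduce_func,
    ...<5 lines>...
                    overwrite_input=overwrite_input,
                    method=method)
    r = func(a, **kwargs)
    result = _quantile(arr,
                       quantiles=q,
    ...<2 lines>...
                       out=out,
                       weights=wgt)
    slices_having_nans = np.isnan(arr[-1, ...])
                                  ~~~^^^^^^^^^
IndexError: index -1 is out of bounds for axis 0 with size 0
```

View pics/w2.png

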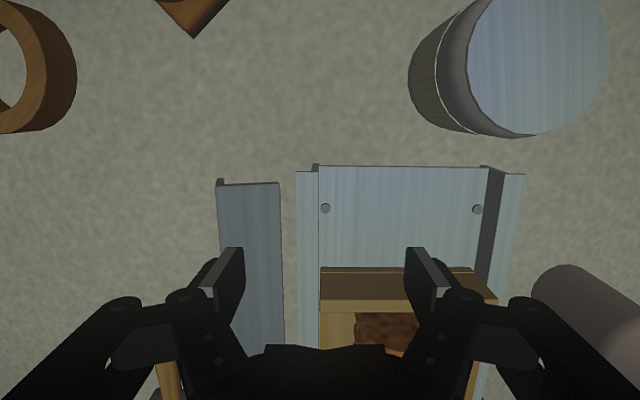

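The finger at (235,250) is on the bar, and the other at (430,250) is behind the rear plate (rows 268–300). I check heights at those places from the depth image before going further down.

```bash
python3 - <<'E'
from h import *
where()
c=manip.camera_params("wrist");p,d=manip.camera("wrist");print((d>0).mean())
P=cloud(d.astype(float),c)
C=np.dstack([(P[...,:2]-O)@F,(P[...,:2]-O)@L,P[...,2]])
for n,(u,v) in dict(bar_in=(272,220),bar_mid=(250,220),bar_out=(228,220),floor=(400,220),platetop=(350,304),platelow=(350,285),tipL=(236,255),tipR=(418,260),tipR2=(418,300)).items(): print(n,np.round(C[v,u]*1000))
E
```

```text
t 5.58 chute [-0.1891 -0.0448  0.0669] yawerr deg (world ccw wanted) -0.26 F [-2.1 -0.5  5. ] w 0.8645355290867369 down -0.9999993179406693
0.995984375
bar_in [-209.  -70.  103.]
bar_mid [-209.  -80.  104.]
bar_out [-210.  -89.  106.]
floor [-192.   -0.   55.]
platetop [nan nan nan]
platelow [-161.  -32.   78.]
tipL [-199.  -83.  117.]
tipR [-199.   -9.  123.]
tipR2 [-185.   -9.  130.]
```

```bash
python3 - <<'E'
from h import *
where()
c=manip.camera_params("wrist");p,d=manip.camera("wrist");cv2.imwrite("pics/w3.png",p)
R=np.array(c['R']);t=np.array(c['t']);cp=-R.T@t
print("cam chute",(cp[:2]-O)@F,(cp[:2]-O)@L,cp[2])
P=cloud(d.astype(float),c)
C=np.dstack([(P[...,:2]-O)@F,(P[...,:2]-O)@L,P[...,2]])*1000
for v in range(240,330,10):
    print(v,"L",[tuple(int(a) for a in np.nan_to_num(C[v,u])) for u in range(205,250,9)])
    print(v,"R",[tuple(int(a) for a in np.nan_to_num(C[v,u])) for u in range(405,450,9)])
o=manip.get_obs();M=Ro.from_quat(o['ee_rot']).as_matrix();
for s in (-.045,.045):
  for zz in (-.013,-.04): X=np.array(o['position'])+M@np.array([0,s,zz]);print(s,zz,cv2.projectPoints(X,cv2.Rodrigues(R)[0],t,np.array(c['intrinsics']),np.array(c['dist_coeffs']))[0].ravel())
E
```

```text
t 5.62 chute [-0.1891 -0.0448  0.0669] yawerr deg (world ccw wanted) -0.27 F [-0.6  0.6  5.9] w 0.862526258794181 down -0.9999992974234174
cam chute -0.25753563224875425 -0.0465757140213148 0.24004349014729556
240 L [(-155, -142, 0), (-155, -134, 0), (-200, -91, 106), (-200, -87, 106), (-200, -83, 105)]
240 R [(-179, 3, 55), (-179, 9, 55), (-179, 15, 55), (-179, 20, 55), (-179, 26, 55)]
250 L [(-146, -143, 1), (-146, -136, 0), (-196, -91, 108), (-199, -85, 113), (-196, -83, 108)]
250 R [(-172, 4, 55), (-199, -7, 113), (-199, -4, 114), (-172, 21, 55), (-172, 27, 55)]
260 L [(-137, -144, 0), (-194, -93, 114), (-199, -86, 123), (-199, -83, 123), (-192, -83, 110)]
260 R [(-192, -9, 108), (-198, -9, 120), (-199, -6, 123), (-199, -3, 123), (-195, 3, 115)]
270 L [(-195, -94, 123), (-199, -87, 132), (-199, -84, 131), (-196, -82, 125), (-189, -82, 112)]
270 R [(-187, -9, 108), (-194, -9, 122), (-199, -8, 130), (-199, -5, 131), (-196, 0, 125)]
280 L [(-199, -88, 139), (-199, -85, 139), (-197, -82, 136), (-192, -82, 127), (-184, -83, 113)]
280 R [(-182, -9, 109), (-190, -9, 122), (-196, -9, 134
[... 248 characters left out ...]
3, -84, 143), (-190, -83, 137), (-184, -82, 129), (-169, -86, 105)]
300 R [(-161, -3, 93), (-182, -9, 125), (-188, -9, 135), (-194, -9, 143), (-201, -10, 154)]
310 L [(-200, -81, 159), (-190, -84, 143), (-187, -82, 139), (-180, -82, 129), (-164, -86, 106)]
310 R [(-155, -3, 93), (-178, -9, 126), (-185, -9, 136), (-191, -9, 145), (-201, -12, 159)]
320 L [(-205, -76, 170), (-205, -74, 170), (-205, -72, 170), (-158, -91, 106), (-158, -86, 106)]
320 R [(-139, 1, 80), (-139, 6, 80), (-205, -20, 169), (-205, -18, 169), (-205, -16, 169)]
-0.045 -0.013 [243.34415092 241.00095947]
-0.045 -0.04 [229.26939298 264.28151058]
0.045 -0.013 [410.73531978 240.89479912]
0.045 -0.04 [425.68854722 264.14369161]
```

Depth shows the fingertips actually at z ≈ 107 mm (just touching the bar, about 40 mm above the reported TCP). So about 40 mm remain, and I go on in steps, checking force.

```bash
python3 -m creep '{"slide":[[0,0,0.008],[0,0,0.008],[0,0,0.008],[0,0,0],[0,0,0]],"twist":[0,0,0,0,0]}'; python3 - <<'E'
from h import *
where()
c=manip.camera_params("wrist");p,d=manip.camera("wrist")
P=cloud(d.astype(float),c)
C=np.dstack([(P[...,:2]-O)@F,(P[...,:2]-O)@L,P[...,2]])*1000
for n,(u,v) in dict(bar=(250,220),floor=(400,200),tipL=(236,243),tipR=(418,249),tipR2=(407,270)).items(): print(n,np.round(C[v,u]))
E
```

```text
clock: 6.3
position: [0.5934, 0.2247, 0.0429]
ee_rot: [0.764, 0.645, 0.0, -0.0]
ft_force: [-2.7, 1.1, 7.9]
grip_width: 0.861
grasp_force: 3.5
t 6.3 chute [-0.1892 -0.0452  0.0429] yawerr deg (world ccw wanted) -0.28 F [-2.7  1.1  7.9] w 0.860741610241155 down -0.9999997942826226
bar [-210.  -79.   82.]
floor [-212.   -7.   55.]
tipL [-199.  -87.   82.]
tipR [-200.   -6.   89.]
tipR2 [-189.  -10.   87.]
```

```bash
python3 -m creep '{"slide":[[0,0,0.007],[0,0,0.006],[0,0,0.003],[0,0,0],[0,0,0]],"twist":[0,0,0,0,0]}'; python3 - <<'E'
from h import *
where()
c=manip.camera_params("wrist");p,d=manip.camera("wrist");cv2.imwrite("pics/w4.png",p)
P=cloud(d.astype(float),c)
C=np.dstack([(P[...,:2]-O)@F,(P[...,:2]-O)@L,P[...,2]])*1000
for n,(u,v) in dict(bar=(250,220),barin=(265,215),barout=(230,215),floor=(400,200),tipL=(236,243),tipR=(418,249),tipR2=(407,270)).items(): print(n,np.round(C[v,u]))
E
```

```text
clock: 6.98
position: [0.5926, 0.225, 0.0269]
ee_rot: [0.764, 0.646, -0.0, -0.001]
ft_force: [-6.6, 0.7, 9.2]
grip_width: 0.861
grasp_force: 4.3
t 6.97 chute [-0.1894 -0.046   0.0269] yawerr deg (world ccw wanted) -0.31 F [-6.6  0.7  9.2] w 0.8606005671351588 down -0.9999993470596061
bar [-211.  -80.   66.]
barin [-191.  -86.    1.]
barout [-213.  -89.   67.]
floor [-217.  -12.   55.]
tipL [-199.  -87.   66.]
tipR [-200.   -7.   72.]
tipR2 [-189.  -11.   71.]
```

```bash
python3 -m creep '{"slide":[[0,0,0.002],[0,0,0.001],[0,0,0]],"twist":[0,0,0]}'; python3 -c "
from h import *
where()"
```

```text
clock: 7.4
position: [0.593, 0.225, 0.0256]
ee_rot: [0.764, 0.645, -0.0, -0.0]
ft_force: [-10.9, -1.8, 24.0]
grip_width: 0.863
grasp_force: 12.0
t 7.4 chute [-0.1895 -0.0457  0.0256] yawerr deg (world ccw wanted) -0.3 F [-10.9  -1.8  24. ] w 0.8625042797484166 down -0.9999999807997345
```

The bar is on its bump stop at 24 N, with the rack still waiting. Now I push in steps along tool −x.

```bash
python3 -m creep '{"slide":[[-0.006,0,0],[-0.008,0,0],[-0.008,0,0],[-0.01,0,0],[-0.01,0,0],[-0.01,0,0],[-0.01,0,0],[0,0,0]],"twist":[0,0,0,0,0,0,0,0]}'; python3 - <<'E'
from h import *
where()
p,d=manip.camera("wrist");cv2.imwrite("pics/w5.png",p)
E
```

```text
clock: 8.4
position: [0.585, 0.1656, 0.0261]
ee_rot: [0.764, 0.645, 0.003, 0.0]
ft_force: [0.0, 5.5, 16.3]
grip_width: 0.859
grasp_force: 8.0
t 8.4 chute [-0.1296 -0.0433  0.0261] yawerr deg (world ccw wanted) -0.28 F [ 0.   5.5 16.3] w 0.8586075922000517 down -0.9999787215758141
```

View pics/w5.png

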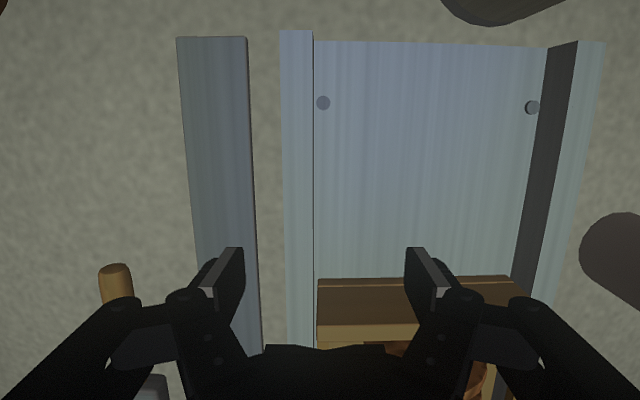

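The wrist view shows the right finger at (430,260) against the rear plate (rows 278–325), and the left finger holding the level bar at (220,260). I continue.

```bash
python3 -m creep '{"slide":[[-0.01,-0.001,0.0005],[-0.01,-0.001,0],[-0.01,0,0],[-0.01,0,0],[-0.01,0,0],[-0.01,0,0],[-0.01,0,0],[-0.01,0,0]],"twist":[0,0,0,0,0,0,0,0]}'; python3 -c "
from h import *
where()"
```

```text
clock: 9.45
position: [0.5706, 0.0891, 0.026]
ee_rot: [0.763, 0.646, 0.005, 0.0]
ft_force: [2.2, 13.1, 17.9]
grip_width: 0.86
grasp_force: 10.1
t 9.45 chute [-0.0518 -0.0443  0.026 ] yawerr deg (world ccw wanted) -0.39 F [ 2.2 13.1 17.9] w 0.8599601526256274 down -0.9999568586105712
```

```bash
python3 -m creep '{"slide":[[-0.01,0,0],[-0.01,0,0],[-0.01,0,0],[-0.01,0,0],[-0.01,0,0],[-0.01,0,0],[-0.006,0,0],[0,0,0]],"twist":[0,0,0,0,0,0,0,0]}'; python3 -c "
from h import *
where()"
```

```text
clock: 10.45
position: [0.5599, 0.0228, 0.026]
ee_rot: [0.764, 0.646, 0.004, 0.001]
ft_force: [0.5, 9.3, 19.7]
grip_width: 0.861
grasp_force: 10.3
t 10.45 chute [ 0.0154 -0.0435  0.026 ] yawerr deg (world ccw wanted) -0.33 F [ 0.5  9.3 19.7] w 0.8607436449841114 down -0.9999682292829479
```

```bash
python3 -m creep '{"slide":[[-0.005,0,0],[-0.004,0,0],[-0.003,0,0],[-0.001,0,0],[0,0,0]],"twist":[0,0,0,0,0]}'; python3 -c "
from h import *
where()"
```

```text
clock: 11.08
position: [0.558, 0.0113, 0.026]
ee_rot: [0.763, 0.646, 0.005, 0.001]
ft_force: [1.9, 12.7, 18.5]
grip_width: 0.862
grasp_force: 10.1
t 11.07 chute [ 0.0271 -0.0434  0.026 ] yawerr deg (world ccw wanted) -0.39 F [ 1.9 12.7 18.5] w 0.8621070427998865 down -0.9999585901400094
```

```bash
python3 -m creep '{"slide":[[-0.002,0,0],[-0.002,0,0],[0,0,0]],"twist":[0,0,0]}'; python3 - <<'E'
from h import *
where()
p,d=manip.camera("top");cv2.imwrite("pics/t2.png",cv2.resize(p[140:240,220:420],None,fx=4,fy=4,interpolation=cv2.INTER_CUBIC))
E
```

```text
clock: 11.45
position: [0.5581, 0.0106, 0.0263]
ee_rot: [0.762, 0.648, 0.006, -0.0]
ft_force: [6.8, 22.2, 15.6]
grip_width: 0.862
grasp_force: 14.8
t 11.45 chute [ 0.0277 -0.0432  0.0263] yawerr deg (world ccw wanted) -0.61 F [ 6.8 22.2 15.6] w 0.8616858307994537 down -0.9999187080564784
```

View pics/t2.png

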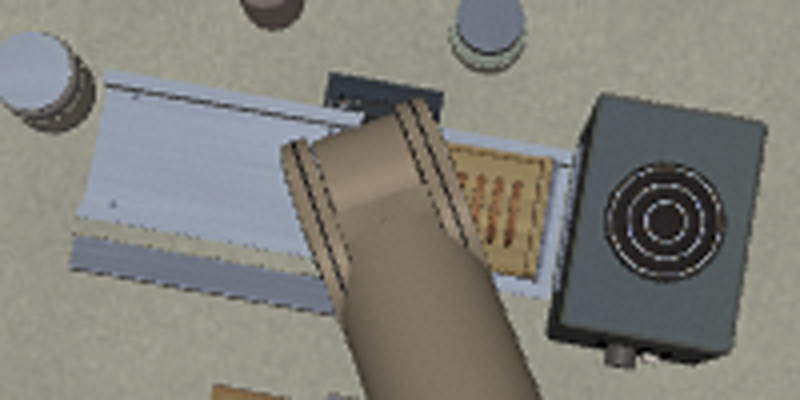

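The picture shows the rack at crop (500,210) up against the stop at (548,210). The push force doubled without motion, so it is seated. I back off a few millimetres, then lift.

```bash
python3 -m creep '{"slide":[[0.004,0,0],[0.004,0,0],[0,0,0],[0,0,-0.01],[0,0,-0.02],[0,0,-0.03],[0,0,-0.04],[0,0,-0.04]],"twist":[0,0,0,0,0,0,0,0]}'; python3 -m creep '{"slide":[[0,0,-0.04],[0.05,0,-0.03],[0.05,0,0],[0.05,0,0],[0.05,0,0],[0.05,0,0],[0,0,0],[0,0,0]],"twist":[0,0,0,0,0,0,0,0]}'; python3 - <<'E'
from h import *
where()
p,d=manip.camera("top");c=manip.camera_params("top");cv2.imwrite("pics/t3.png",cv2.resize(p[140:240,220:420],None,fx=4,fy=4,interpolation=cv2.INTER_CUBIC))
P=cloud(d.astype(float),c);C=np.dstack([(P[...,:2]-O)@F,(P[...,:2]-O)@L,P[...,2]])*1000
hsv=cv2.cvtColor(p,cv2.COLOR_BGR2HSV)
m=(hsv[...,1]>90)&(hsv[...,0]<25)&(C[...,2]>80)&(C[...,2]<115)&(abs(C[...,1])<60)&(C[...,0]>15)&(C[...,0]<165)
print("rack",m.sum(),cv2.minAreaRect(C[m][:,:2].astype(np.float32)))
b=(C[...,0]>-20)&(C[...,0]<50)&(C[...,1]<-66)&(C[...,1]>-95)&(C[...,2]>40);print("bar z",np.nanmedian(C[b][:,2]))
E
```

```text
clock: 12.5
position: [0.5547, 0.0101, 0.1641]
ee_rot: [0.764, 0.645, -0.0, -0.0]
ft_force: [0.6, -0.3, -0.7]
grip_width: 0.859
grasp_force: 0.0
clock: 13.5
position: [0.5971, 0.2561, 0.2326]
ee_rot: [0.764, 0.645, -0.0, 0.0]
ft_force: [0.2, 0.1, 0.1]
grip_width: 0.859
grasp_force: 0.0
t 13.5 chute [-0.2208 -0.047   0.2326] yawerr deg (world ccw wanted) -0.24 F [0.2 0.1 0.1] w 0.8592291359544213 down -0.9999994913160013
rack 344 ((94.834228515625, 1.9295196533203125), (105.95503997802734, 95.63997650146484), 0.23168940842151642)
bar z 111.78923297040312
```

View pics/t3.png

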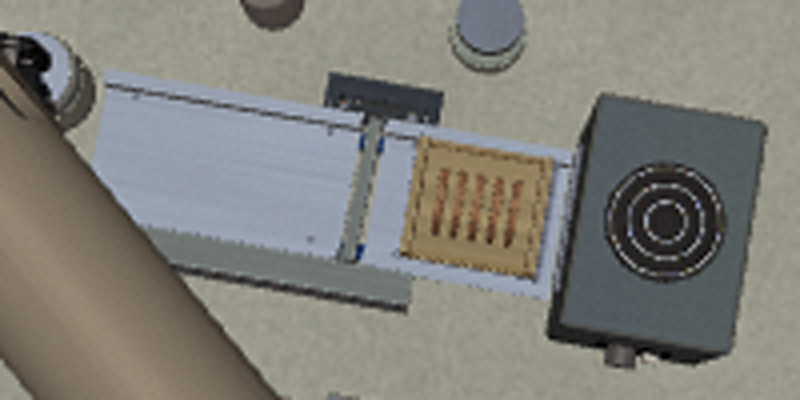

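The rack is at crop (480,205), seated at the stop with x ≈ 95 mm. The gate behind it at (365,185) is up again, with the bar at z = 112 mm, and nothing is touching the robot.

```bash
python3 -c "
from workcell import manip
print(manip.hand_in())"
```

```text
the job is handed in; nothing more can be done
None
```

The job is handed in at about 13.5 s: the last top view showed the rack against the end stop (chute x ≈ 95 mm) with the gate sprung up behind it, and the hand-in gave no verdict.

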